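Close the watch pressure-test chamber: snug four lid knobs crosswise in two rounds

ROBOT

A 6-joint arm with a two-finger parallel gripper is mounted at the origin on the work surface. World frame = base frame: x ahead of the robot, y to its left, z up, the work surface at z = 0. Lengths are in mm, angles in degrees, forces in N, time in s.
With the tool pointing down it reaches from about 400 to 925 mm from the base axis. Payload 12.5 kg.
Tool frame: the origin (TCP) lies at the very end of the fingers, on their centre line; the grasp point (between the pads) lies 19 mm behind it (grasp_offset is the distance from the TCP to the grasp point, in mm); z points along the fingers, y is the line along which they close (so a half turn about z gives the same grasp; the last joint's range is limited). The gripper opens to 95 mm and grips with 3 to 60 N. Pads are 20 mm wide; open, the fingers measure 119 mm over their backs; the gripper's body (75 mm by 180 mm) begins 59 mm behind the grasp point.
Start: joints at [-81.91, 28.126, 89.318, -0, 62.55, -6.05], TCP at [152.711, -606.074, 214.661] pointing down, gripper open.
Joint ranges: [-177.58, 177.58], [-47.91, 125.51], [2.72, 160], [-65.01, 245.01], [3.68, 167.84], [-153.87, 153.87]. Speed limits (degrees/s): [127.2, 127.2, 159.86, 180, 180, 180].

INTERFACE

Orientations are given as a 3x3 rotation matrix whose columns are the frame's x, y, z axes.
In Python, from cell import * gives the robot as it stands.
- The arm moves only by the tool step_arm, never from a script. Its argument "commands" is a list of rows, each an object with "travel": the shift along the tool's x, y, z in m, a list of three; "twist": the turn, a rotation vector about the tool's x, y, z in degrees, a list of three; "hand": the closure, from -1 (fully open) to 1 (shut). In form: [{"travel": [tx, ty, tz], "twist": [ax, ay, az], "hand": hand}, ...]. A call has exactly 10 rows; each row shifts and turns the commanded pose from where the row before left it, along the tool's axes as they then stand; what a row does not reach is not made up. A row lasts 1/8 s, in which the tool goes at most 62.5 mm and 10.7 degrees, less where a joint would pass 70% of its speed; a pose out of reach is approached as far as the arm can. A call is refused whole if a number of a shift passes 0.0625 or a number of a turn 10.7, either way. A call with a gripper value outside its range is refused whole. The fingers move at their own pace and stop on an object; the grip force is fixed at half the most. Time passes only in rows, so rows that do not move let the fingers close, or fill a call up. It gives the time, the measured TCP pose, the force, the opening and the grip force at its end, in the units of the state.
- read_state(): the state, without advancing time (a new reading comes with each control period).
- grab_frame(name): name is "side" or "top"; returns a dict with "frame" (480x640x3 uint8, blue, green, red), "camera_matrix" (3x3 intrinsics, pixels), "position" and "rotation" of the camera in the world. Camera axes: x right, y down, z forward; pixel columns grow to the right and rows downward; lengths in mm; the calibration is good to about 2 mm. A picture is of the moment at which its call begins. There is no depth.
- sign_off(): hands the job in; it is judged then, once.
The state is a dict: "time": time; "joints": joint angles; "qvel": joint speeds; "effort": joint torques, N m; "position": TCP position; "ee_rot": TCP orientation; "force": force on the tool from outside, world axes, zero at the start; "wrist_torque": the same for the moment, N m; "width": finger opening in mm; "grasp_force": force on a finger pad.
Only numpy, scipy, OpenCV 4.12 (cv2) and the standard library are available. Lean on these libraries where they do the work, as an engineer would, in place of code of your own. Each camera call takes 0.05 s, during which the arm holds its last target. There are 200 camera calls.

TASK

Close the watch pressure-test chamber: its clear lid rests loose on the gasket under four black hand knobs. Working crosswise from each knob to the one opposite, first turn every knob clockwise part of the way so that the lid goes down level, with none run home yet, and only then go round again until the lid sits fully home on its stops and all four knobs are finger-snug. Never cock the lid, overtighten a knob or lean on the acrylic, and leave everything else on the bench alone.

Things in the scene. Friction and masses are not known exactly. Their poses are not given: they have to be found in the camera images.
- chamber: watch pressure-test chamber, fixed: steel pot, 184 mm round flange with red gasket, 172 mm square base, gauge low on its +x side out to 117 mm from the centre, brass bleed valve on its -x side. Origin at the centre of its underside, z up. Studs with hand knobs at (+-49.5, +-49.5) mm; round each a steel stop bush, top at z = 74 mm: the lid's seat.
- lid: clear acrylic lid, 184 mm round, 16 mm thick, on the studs; origin at the centre of its underside. Starts level on the springy gasket 1.0 mm above its seat; home = down on all four stop bushes. Rigid: drawing one corner down takes its neighbours about half as far, leaving their knobs loose. It cracks if one corner hangs over 0.9 mm below the opposite one, or two neighbours over 0.45 mm below the other two.
- knob_a: round black fluted hand knob at (+49.5, +49.5) mm in the chamber's frame, opposite knob_c; 36 mm diameter, upright axis, grip part 30 mm tall. Origin on its axis at the height to grip, 13 mm below its top and 28 mm above the lid when it bears on it; z up. Turns clockwise to go down, 4 mm per turn (0.64 mm per rad); holds where it is left.
- lid_corner_a (a point): point on the lid's underside at the stud of knob_a; 75.0 mm above the chamber's origin at the start, 74.0 mm when home. Every knob starts 0 to 0.5 rad (unknown) short of touching the raised lid; from touching to home is 1.57 rad of turn, so turning each about 1 rad in the first round is right.
- knob_b: round black fluted hand knob at (+49.5, -49.5) mm in the chamber's frame, opposite knob_d; 36 mm diameter, upright axis, grip part 30 mm tall. Origin on its axis at the height to grip, 13 mm below its top and 28 mm above the lid when it bears on it; z up. Turns clockwise to go down, 4 mm per turn (0.64 mm per rad); holds where it is left.
- lid_corner_b (a point): point on the lid's underside at the stud of knob_b; 75.0 mm above the chamber's origin at the start, 74.0 mm when home. Torque to turn any knob, as read at rest after a small turn: 0.03 to 0.08 N m while loose or only squeezing the gasket; once its corner is home it climbs about 0.35 N m per rad.
- knob_c: round black fluted hand knob at (-49.5, -49.5) mm in the chamber's frame, opposite knob_a; 36 mm diameter, upright axis, grip part 30 mm tall. Origin on its axis at the height to grip, 13 mm below its top and 28 mm above the lid when it bears on it; z up. Turns clockwise to go down, 4 mm per turn (0.64 mm per rad); holds where it is left.
- lid_corner_c (a point): point on the lid's underside at the stud of knob_c; 75.0 mm above the chamber's origin at the start, 74.0 mm when home. At any knob 0.13 to 0.18 N m is finger-snug (12 to 38 N on the lid), over about 0.23 N m is too tight; home to too tight is only about 0.4 rad. A reading at rest may fall short by up to 0.05 N m when the hand springs back, so count the turn as well: about 0.2 rad past home is snug.
- knob_d: round black fluted hand knob at (-49.5, +49.5) mm in the chamber's frame, opposite knob_b; 36 mm diameter, upright axis, grip part 30 mm tall. Origin on its axis at the height to grip, 13 mm below its top and 28 mm above the lid when it bears on it; z up. Turns clockwise to go down, 4 mm per turn (0.64 mm per rad); holds where it is left.
- lid_corner_d (a point): point on the lid's underside at the stud of knob_d; 75.0 mm above the chamber's origin at the start, 74.0 mm when home. Crosswise order, in every round: a knob, then the one opposite it, then one of the other two, then its opposite (a, c, b, d for instance).
- driver_yellow: small screwdriver with yellow handle, 130 mm, lying left of the chamber; leave alone
- driver_blue: small screwdriver with blue handle, 130 mm, lying left of the chamber; leave alone
- loupe: black eyeglass loupe, 42 mm diameter, 30 mm tall, right of the chamber; leave alone
- spare_gasket: black rubber ring, 116 mm outside diameter, 6 mm thick, lying right of the chamber; leave alone
- spare_knob: spare hand knob standing on the bench right of the chamber, same shape as the four in use, origin at its underside; leave alone
- watch: wrist-watch head, 42 mm, lying left of the chamber; leave alone
- tweezers: steel tweezers, 120 mm, lying right of the chamber, nearer the robot; leave alone

How it is judged (in metres and radians):
On the way:
1. first round done: every knob has drawn down to within 0.8 mm of its home height while each is still at least 0.1 mm above it (z of knob_a in the frame of chamber between 0.1181 and 0.1188 m and z of knob_b in the frame of chamber between 0.1181 and 0.1188 m and z of knob_c in the frame of chamber between 0.1181 and 0.1188 m and z of knob_d in the frame of chamber between 0.1181 and 0.1188 m), for 0.2 s.
At the end, for the whole second after the job is handed in: the lid is fully home (each corner within 0.2 mm of its stop bush) and each of the four knobs presses on it with more than 12 N (z of each of lid_corner_a, lid_corner_b, lid_corner_c, lid_corner_d in the frame of chamber below 0.0742 m and contact force between each of knob_a, knob_b, knob_c, knob_d and lid above 12 N); the robot touches nothing.
It fails at once if the lid was cocked: one side hung over 0.45 mm lower than the opposite side (0.0046 rad) (angle between the x axis of lid and the z axis of chamber, either way round below 1.5662 rad or angle between the y axis of lid and the z axis of chamber, either way round below 1.5662 rad).
It fails at once if not crosswise: two neighbouring knobs were turned down (first round: by 0.25 mm; second round: home) while both knobs opposite them were still as before (unturned; 0.25 mm or more above home) ((distance of each of knob_a, knob_b from where it was at the start of the episode above 0.00025 m and distance of each of knob_c, knob_d from where it was at the start of the episode below 6e-05 m) or (z of each of knob_a, knob_b in the frame of chamber below 0.118 m and z of each of knob_c, knob_d in the frame of chamber above 0.11825 m) or (distance of each of knob_b, knob_c from where it was at the start of the episode above 0.00025 m and distance of each of knob_d, knob_a from where it was at the start of the episode below 6e-05 m) or (z of each of knob_b, knob_c in the frame of chamber below 0.118 m and z of each of knob_d, knob_a in the frame of chamber above 0.11825 m) or (distance of each of knob_c, knob_d from where it was at the start of the episode above 0.00025 m and distance of each of knob_a, knob_b from where it was at the start of the episode below 6e-05 m) or (z of each of knob_c, knob_d in the frame of chamber below 0.118 m and z of each of knob_a, knob_b in the frame of chamber above 0.11825 m) or (distance of each of knob_d, knob_a from where it was at the start of the episode above 0.00025 m and distance of each of knob_b, knob_c from where it was at the start of the episode below 6e-05 m) or (z of each of knob_d, knob_a in the frame of chamber below 0.118 m and z of each of knob_b, knob_c in the frame of chamber above 0.11825 m)).
It fails at once if a knob was overtightened: it pressed on the lid with over 38 N (above about 0.23 N m at the knob) (contact force between any of knob_a, knob_b, knob_c, knob_d and lid above 38 N).
It fails at once if the robot leaned on the acrylic lid with over 15 N (contact force between any of the fingers, the arm and lid above 15 N).
It fails at once if something else on the bench was shifted by over 30 mm (distance of any of driver_yellow, driver_blue, loupe, spare_gasket, spare_knob, watch, tweezers from where it was at the start of the episode above 0.03 m).
It also fails if it takes over 72 s, if anything falls off the work surface, if the arm or the gripper's body presses on something with over 40 N, if the wrist force passes 120 N, or if a joint passes its speed limit or range.

## Working session

There is one attempt and no reset: what is moved stays moved. The work goes in short steps, Python scripts to look and compute and a tool call to move; the robot and the scene stay as the last step left them, time stands still between calls to the robot, and variables do not carry over. Pictures are saved under pics/ and viewed, at most 10 in all, crops included, and the job is handed in when it is done.

Besides the shell and the picture viewer there is one more tool, called after "Request:" as name([rows], argument=value, ...), one row to a line, values as JSON. step_arm: Moves the arm, as the interface text tells. Its arguments: {"type":"object","properties":{"commands":{"type":"array"}},"required":["commands"]}

```bash
mkdir -p pics; ls; python3 - <<'E'
from cell import *
import cv2
s=read_state();print({k:s[k] for k in('time','position','ee_rot','force','wrist_torque','width')})
for n in('top','side'):
    f=grab_frame(n);cv2.imwrite(f'pics/{n}0.png',f['frame']);print(n,f['camera_matrix'],f['position'],f['rotation'])
E
```

```text
pics
{'time': 0.0, 'position': array([ 152.66917637, -605.81777907,  214.0405663 ]), 'ee_rot': array([[ 9.69697108e-01,  2.44310231e-01, -1.73236667e-04],
       [ 2.44310272e-01, -9.69696492e-01,  1.09739708e-03],
       [ 1.00118345e-04, -1.10646627e-03, -9.99999383e-01]]), 'force': array([-0.14012901, -0.62774565, -0.41817971]), 'wrist_torque': array([ 0.01560636, -0.03236788, -0.00749696]), 'width': 94.57683293351535}
top [[468.9007265    0.         327.13231346]
 [  0.         468.9007265  242.29562052]
 [  0.           0.           1.        ]] [ 423.2261591   -12.92933724 1284.35121618] [[ 0.02371448 -0.9944581   0.10242421]
 [-0.99962694 -0.02497617 -0.01105328]
 [ 0.01355018 -0.10212388 -0.9946794 ]]
side [[444.48144312   0.         326.31929182]
 [  0.         444.48144312 238.77597858]
 [  0.           0.           1.        ]] [ 389.65824697 -746.59001236 1006.24295174] [[ 0.98613453 -0.12772112  0.10595282]
 [-0.16592746 -0.76888521  0.61748167]
 [ 0.0026001  -0.62650048 -0.7794167 ]]
```

View pics/top0.png

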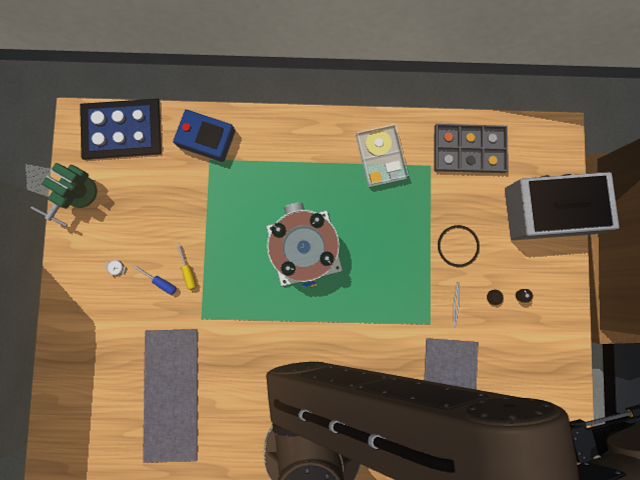

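View pics/side0.png

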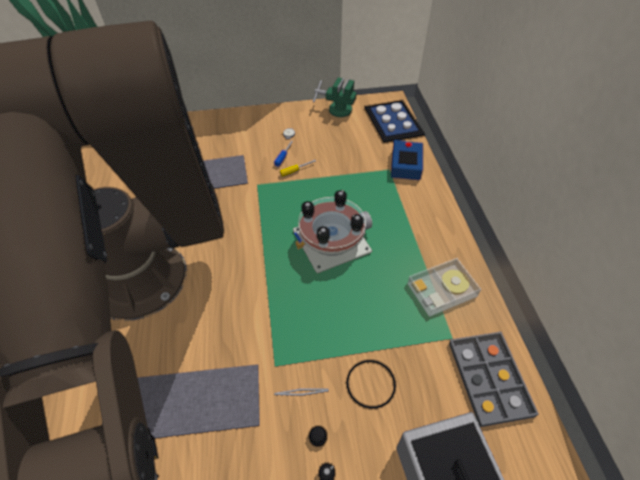

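The top view shows the knobs at about (317,220), (279,230), (326,258) and (288,268), with the gauge at (293,208), so chamber +x is roughly world +x. The side view shows the same knobs at (340,197), (308,208), (357,222) and (323,235).

```bash
cat > h.py <<'E'
from cell import *
import cv2, numpy as np
from scipy.optimize import least_squares
SEED={'top':[(317,220),(279,230),(326,258),(288,268)],'side':[(340,197),(308,208),(357,222),(323,235)]}
def blobs(n):
    f=grab_frame(n);m=(f['frame'].max(2)<55).astype(np.uint8)
    c,l,st,ce=cv2.connectedComponentsWithStats(m); out=[]
    for s in SEED[n]:
        k=min((i for i in range(1,c) if st[i,4]>25),key=lambda i:np.hypot(*(ce[i]-s)));out.append((ce[k],st[k,2:5]))
    return f,out
def proj(f,P):
    q=(np.asarray(P)-f['position'])@f['rotation'];q=q@f['camera_matrix'].T;return q[:,:2]/q[:,2:]
def ray(f,p,z):
    d=f['rotation']@np.linalg.solve(f['camera_matrix'],[*p,1]);o=f['position'];return o+d*(z-o[2])/d[2]
L=49.5*np.array([[1,1],[1,-1],[-1,-1],[-1,1]])
def knobs(x,y,a,z):
    c,s=np.cos(a),np.sin(a);return np.c_[L@np.array([[c,s],[-s,c]])+[x,y],np.full(4,z)]
E
python3 - <<'E'
from h import *
from scipy.optimize import linear_sum_assignment
from scipy.spatial.distance import cdist
D=[]
for n in('top','side'):
    f,o=blobs(n);p=np.array([a for a,_ in o]);D.append((f,p));print(n,[(a.round(1),list(b)) for a,b in o])
    print(np.array([ray(f,q,120) for q in p]).round(1)[:,:2])
def res(v,sel):
    r=[]
    for f,p in sel:
        P=proj(f,knobs(v[0],v[1],v[2],v[3] if len(v)>3 else 120));i,j=linear_sum_assignment(cdist(P,p));r.append(P[i]-p[j])
    return np.concatenate(r).ravel()
for sel,v0 in((D[:1],[470,30,.2]),(D[1:],[470,30,.2]),(D,[470,30,.2]),(D,[470,30,.2,120])):
    s=least_squares(res,v0,args=(sel,));v=s.x;print(v[:2].round(1),np.degrees(v[2]).round(2),v[3:],'rms',np.sqrt(np.mean(s.fun**2)).round(2))
print(knobs(*v).round(1))
E
```

```text
top [(array([316.9, 220.2]), [np.int32(14), np.int32(15), np.int32(117)]), (array([278.6, 230.3]), [np.int32(14), np.int32(14), np.int32(119)]), (array([326.2, 257.8]), [np.int32(14), np.int32(14), np.int32(105)]), (array([287.8, 268. ]), [np.int32(14), np.int32(13), np.int32(112)])]
[[598.2   1.2]
 [570.3  96. ]
 [504.2 -24.4]
 [476.7  70.2]]
side [(array([339.9, 199. ]), [np.int32(11), np.int32(14), np.int32(120)]), (array([307.5, 210.4]), [np.int32(12), np.int32(15), np.int32(125)]), (array([356.3, 223.7]), [np.int32(12), np.int32(14), np.int32(129)]), (array([322.7, 235.7]), [np.int32(12), np.int32(16), np.int32(127)])]
[[570.4  88. ]
 [476.5  60.7]
 [596.4  -7.4]
 [502.6 -32.9]]
[537.4  35.8] 15.82 [] rms 0.3
[536.5  27.2] 15.57 [] rms 0.25
[537.2  32.9] 15.72 [] rms 1.03
[538.3  36.2] 15.72 [109.51358674] rms 0.18
[[572.5  97.3 109.5]
 [599.4   2.  109.5]
 [504.1 -24.8 109.5]
 [477.2  70.5 109.5]]
```

Request:
step_arm([
  {"travel": [0.0413,-0.0414,0],"twist": [0,0,0],"hand": -0.3},
  {"travel": [0.0413,-0.0414,0],"twist": [0,0,0],"hand": -0.3},
  {"travel": [0.0413,-0.0414,0],"twist": [0,0,0],"hand": -0.3},
  {"travel": [0.0413,-0.0414,0],"twist": [0,0,0],"hand": -0.3},
  {"travel": [0.0413,-0.0414,0],"twist": [0,0,0],"hand": -0.3},
  {"travel": [0.0413,-0.0414,0],"twist": [0,0,0],"hand": -0.3},
  {"travel": [0.0413,-0.0414,0],"twist": [0,0,0],"hand": -0.3},
  {"travel": [0.0413,-0.0414,0],"twist": [0,0,0],"hand": -0.3},
  {"travel": [0.0413,-0.0414,0],"twist": [0,0,0],"hand": -0.3},
  {"travel": [0.0413,-0.0414,0],"twist": [0,0,0],"hand": -0.3},
])

```text
time: 1.45
position: [452.8, -101.9, 214.8]
ee_rot: [[0.97, 0.244, 0.0], [0.244, -0.97, -0.0], [0.0, 0.0, -1.0]]
force: [-0.3, -0.5, -0.7]
width: 61.9
grasp_force: 0.0
```

Request:
step_arm([
  {"travel": [0.0413,-0.0414,0],"twist": [0,0,0],"hand": -0.3},
  {"travel": [0.0413,-0.0414,0],"twist": [0,0,0],"hand": -0.3},
  {"travel": [0.0413,-0.0414,0],"twist": [0,0,0],"hand": -0.3},
  {"travel": [0.0413,-0.0414,0],"twist": [0,0,0],"hand": -0.3},
  {"travel": [0,0,0],"twist": [0,0,-10],"hand": -0.3},
  {"travel": [0,0,0],"twist": [0,0,-10],"hand": -0.3},
  {"travel": [0,0,0],"twist": [0,0,-10],"hand": -0.3},
  {"travel": [0,0,0],"twist": [0,0,-10],"hand": -0.3},
  {"travel": [0,0,0],"twist": [0,0,-10],"hand": -0.3},
  {"travel": [0,0,0],"twist": [0,0,-10],"hand": -0.3},
])

```text
time: 2.7
position: [571.7, 97.2, 214.5]
ee_rot: [[0.268, 0.963, -0.0], [0.963, -0.268, -0.0], [-0.0, -0.0, -1.0]]
force: [0.1, 0.3, -1.2]
width: 61.8
grasp_force: 0.0
```

```bash
cat > st.py <<'E'
import sys
from h import *
# usage: st.py [x y z yaw] -> state and tool-frame shift to target (measured pose based)
s=read_state();R=s['ee_rot'];yaw=np.degrees(np.arctan2(R[1,0],R[0,0]))
print('t',round(s['time'],2),'p',s['position'].round(2),'yaw',round(yaw,2),'j6',s['joints'][5].round(1),'F',s['force'].round(2),'Ftool',(R.T@s['force']).round(2),'M',s['wrist_torque'].round(3),'w',round(s['width'],1),'g',round(s['grasp_force'],1),'tilt',R[:2,2].round(4))
if len(sys.argv)>3:
    t=np.array(sys.argv[1:4],float);print('tool shift mm',(R.T@(t-s['position'])).round(2))
E
python3 st.py 572.1 97.1 101
```

```text
t 2.7 p [571.73  97.21 214.48] yaw 74.47 j6 18.7 F [ 0.14  0.33 -1.18] Ftool [0.36 0.05 1.18] M [-0.028 -0.024  0.026] w 61.8 g 0.0 tilt [-0.0003 -0.0001]
tool shift mm [1.0000e-02 4.1000e-01 1.1348e+02]
```

Request:
step_arm([
  {"travel": [0,0.0004,0.03],"twist": [0,0,0],"hand": -0.3},
  {"travel": [0,0,0.03],"twist": [0,0,0],"hand": -0.3},
  {"travel": [0,0,0.03],"twist": [0,0,0],"hand": -0.3},
  {"travel": [0,0,0.0235],"twist": [0,0,0],"hand": -0.3},
  {"travel": [0,0,0],"twist": [0,0,0],"hand": 0.1},
  {"travel": [0,0,0],"twist": [0,0,0],"hand": 0.2},
  {"travel": [0,0,0],"twist": [0,0,0],"hand": 0.3},
  {"travel": [0,0,0],"twist": [0,0,0],"hand": 1},
  {"travel": [0,0,0],"twist": [0,0,0],"hand": 1},
  {"travel": [0,0,0],"twist": [0,0,0],"hand": 1},
])

```text
time: 3.95
position: [571.6, 97.4, 102.0]
ee_rot: [[0.273, 0.962, -0.001], [0.962, -0.273, 0.0], [0.0, -0.001, -1.0]]
force: [-5.9, 1.8, 6.4]
width: 35.3
grasp_force: 30.0
```

```bash
python3 - <<'E'
from h import *
f=grab_frame('side');cv2.imwrite('pics/s1.png',cv2.resize(f['frame'][140:300,220:440],None,fx=3,fy=3))
E
python3 st.py
```

```text
t 4.0 p [571.56  97.39 102.01] yaw 74.14 j6 19.0 F [-4.58  1.85  4.12] Ftool [ 0.53 -4.91 -4.12] M [ 0.337  0.877 -0.023] w 35.8 g 30.0 tilt [-0.0007  0.0003]
```

View pics/s1.png

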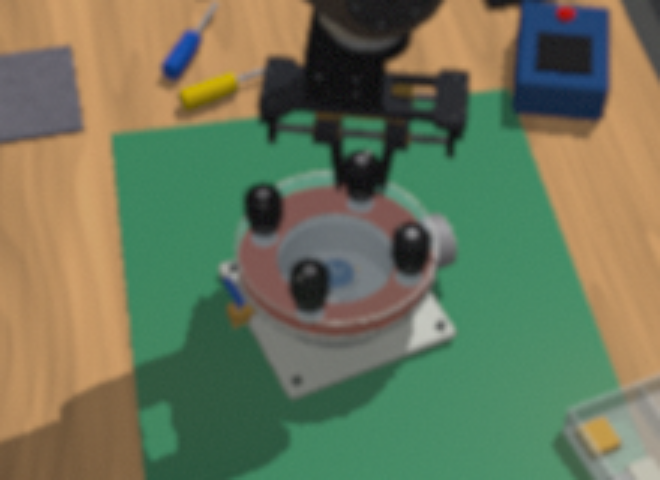

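The fingers hold knob_a, at crop (362,175), with little side load.

Request:
step_arm([
  {"travel": [0,-0.0005,0.0],"twist": [0,0,5],"hand": 1},
  {"travel": [0,0,0.0001],"twist": [0,0,9],"hand": 1},
  {"travel": [0,0,0.0001],"twist": [0,0,9],"hand": 1},
  {"travel": [0,0,0.0001],"twist": [0,0,9],"hand": 1},
  {"travel": [0,0,0.0001],"twist": [0,0,9],"hand": 1},
  {"travel": [0,0,0.0001],"twist": [0,0,9],"hand": 1},
  {"travel": [0,0,0.0001],"twist": [0,0,8],"hand": 1},
  {"travel": [0,0,0],"twist": [0,0,0],"hand": 1},
  {"travel": [0,0,0],"twist": [0,0,0],"hand": 1},
  {"travel": [0,0,0],"twist": [0,0,0],"hand": 1},
])

```text
time: 5.25
position: [570.9, 98.0, 101.4]
ee_rot: [[0.961, 0.278, -0.001], [0.278, -0.961, 0.001], [-0.001, -0.001, -1.0]]
force: [-7.0, 5.0, 5.8]
width: 35.2
grasp_force: 30.0
```

```bash
python3 st.py
```

```text
t 5.25 p [570.9   97.98 101.38] yaw 16.14 j6 77.0 F [-7.03  5.01  5.85] Ftool [-5.37 -6.77 -5.84] M [ 0.985  0.973 -0.032] w 35.2 g 30.0 tilt [-0.0009  0.0008]
```

Request:
step_arm([
  {"travel": [0,0,0],"twist": [0,0,0],"hand": -0.3},
  {"travel": [0,0,0],"twist": [0,0,0],"hand": -0.3},
  {"travel": [0,0,-0.022],"twist": [0,0,0],"hand": -0.3},
  {"travel": [0,0,-0.025],"twist": [0,0,0],"hand": -0.3},
  {"travel": [0,0,0],"twist": [0,0,-10],"hand": -0.3},
  {"travel": [0,0,0],"twist": [0,0,-10],"hand": -0.3},
  {"travel": [0,0,0],"twist": [0,0,-10],"hand": -0.3},
  {"travel": [0,0,0],"twist": [0,0,-10],"hand": -0.3},
  {"travel": [0,0,0],"twist": [0,0,-9],"hand": -0.3},
  {"travel": [0,0,0],"twist": [0,0,-9],"hand": -0.3},
])

```text
time: 6.5
position: [571.9, 97.1, 147.7]
ee_rot: [[0.268, 0.963, 0.001], [0.963, -0.268, -0.0], [-0.0, 0.001, -1.0]]
force: [-1.0, 0.2, 0.4]
width: 61.7
grasp_force: 0.0
```

```bash
python3 st.py 502.3 -23.8 101.5
```

```text
t 6.5 p [571.91  97.07 147.69] yaw 74.43 j6 18.7 F [-1.    0.2   0.44] Ftool [-0.07 -1.02 -0.44] M [-0.042 -0.086  0.039] w 61.7 g 0.0 tilt [ 0.0006 -0.0002]
tool shift mm [-135.12  -34.64   46.17]
```

Request:
step_arm([
  {"travel": [-0.045,-0.0115,0],"twist": [0,0,0],"hand": -0.3},
  {"travel": [-0.045,-0.0115,0],"twist": [0,0,0],"hand": -0.3},
  {"travel": [-0.0451,-0.0116,0],"twist": [0,0,0],"hand": -0.3},
  {"travel": [0,0,0.023],"twist": [0,0,0],"hand": -0.3},
  {"travel": [0,0,0.023],"twist": [0,0,0],"hand": -0.3},
  {"travel": [0,0,0],"twist": [0,0,0],"hand": 0.1},
  {"travel": [0,0,0],"twist": [0,0,0],"hand": 0.2},
  {"travel": [0,0,0],"twist": [0,0,0],"hand": 1},
  {"travel": [0,0,0],"twist": [0,0,0],"hand": 1},
  {"travel": [0,0,0],"twist": [0,0,0],"hand": 1},
])

```text
time: 7.75
position: [503.4, -23.6, 102.5]
ee_rot: [[0.273, 0.962, 0.005], [0.962, -0.273, -0.001], [0.0, 0.005, -1.0]]
force: [6.7, -2.8, -2.4]
width: 35.4
grasp_force: 30.0
```

```bash
python3 st.py
```

```text
t 7.75 p [503.43 -23.62 102.51] yaw 74.15 j6 5.7 F [ 6.7  -2.8  -2.45] Ftool [-0.86  7.19  2.48] M [-0.329 -1.072 -0.045] w 35.4 g 30.0 tilt [ 0.0048 -0.001 ]
```

Request:
step_arm([
  {"travel": [0,0.0009,0.0],"twist": [0,0,5],"hand": 1},
  {"travel": [0,0,0.0001],"twist": [0,0,9],"hand": 1},
  {"travel": [0,0,0.0001],"twist": [0,0,9],"hand": 1},
  {"travel": [0,0,0.0001],"twist": [0,0,9],"hand": 1},
  {"travel": [0,0,0.0001],"twist": [0,0,9],"hand": 1},
  {"travel": [0,0,0.0001],"twist": [0,0,9],"hand": 1},
  {"travel": [0,0,0.0001],"twist": [0,0,8],"hand": 1},
  {"travel": [0,0,0],"twist": [0,0,0],"hand": 1},
  {"travel": [0,0,0],"twist": [0,0,0],"hand": 1},
  {"travel": [0,0,0],"twist": [0,0,0],"hand": 1},
])

```text
time: 9.0
position: [503.5, -23.8, 101.8]
ee_rot: [[0.96, 0.281, 0.003], [0.281, -0.96, -0.001], [0.003, 0.002, -1.0]]
force: [5.4, -2.2, 5.3]
width: 35.2
grasp_force: 30.0
```

```bash
python3 st.py
```

```text
t 9.0 p [503.53 -23.76 101.77] yaw 16.32 j6 63.5 F [ 5.43 -2.15  5.34] Ftool [ 4.62  3.6  -5.33] M [-0.298 -0.741 -0.084] w 35.2 g 30.0 tilt [ 0.0031 -0.0007]
```

Request:
step_arm([
  {"travel": [0,0,0],"twist": [0,0,0],"hand": -0.3},
  {"travel": [0,0,0],"twist": [0,0,0],"hand": -0.3},
  {"travel": [0,0,-0.022],"twist": [0,0,0],"hand": -0.3},
  {"travel": [0,0,-0.025],"twist": [0,0,0],"hand": -0.3},
  {"travel": [0,0,0],"twist": [0,0,-10],"hand": -0.3},
  {"travel": [0,0,0],"twist": [0,0,-10],"hand": -0.3},
  {"travel": [0,0,0],"twist": [0,0,-10],"hand": -0.3},
  {"travel": [0,0,0],"twist": [0,0,-10],"hand": -0.3},
  {"travel": [0,0,0],"twist": [0,0,-9],"hand": -0.3},
  {"travel": [0,0,0],"twist": [0,0,-9],"hand": -0.3},
])

```text
time: 10.25
position: [501.8, -23.3, 147.6]
ee_rot: [[0.267, 0.964, -0.001], [0.964, -0.267, 0.0], [-0.0, -0.001, -1.0]]
force: [0.4, 0.0, 0.2]
width: 61.9
grasp_force: 0.0
```

```bash
python3 st.py 598.3 3.0 101
```

```text
t 10.25 p [501.83 -23.32 147.65] yaw 74.5 j6 5.3 F [0.35 0.04 0.23] Ftool [ 0.14  0.33 -0.23] M [-0.002 -0.103 -0.072] w 61.9 g 0.0 tilt [-0.0013  0.0002]
tool shift mm [51.15 85.99 46.53]
```

Request:
step_arm([
  {"travel": [0.0172,0.0287,0],"twist": [0,0,0],"hand": -0.3},
  {"travel": [0.0172,0.0287,0],"twist": [0,0,0],"hand": -0.3},
  {"travel": [0.0172,0.0287,0],"twist": [0,0,0],"hand": -0.3},
  {"travel": [0,0,0.023],"twist": [0,0,0],"hand": -0.3},
  {"travel": [0,0,0.023],"twist": [0,0,0],"hand": -0.3},
  {"travel": [0,0,0],"twist": [0,0,0],"hand": 0.1},
  {"travel": [0,0,0],"twist": [0,0,0],"hand": 0.2},
  {"travel": [0,0,0],"twist": [0,0,0],"hand": 1},
  {"travel": [0,0,0],"twist": [0,0,0],"hand": 1},
  {"travel": [0,0,0],"twist": [0,0,0],"hand": 1},
])

```text
time: 11.5
position: [598.6, 2.8, 102.8]
ee_rot: [[0.273, 0.962, -0.001], [0.962, -0.273, 0.0], [-0.0, -0.001, -1.0]]
force: [-5.1, 1.5, 5.1]
width: 35.6
grasp_force: 30.0
```

```bash
python3 st.py
```

```text
t 11.5 p [598.65   2.81 102.76] yaw 74.15 j6 9.8 F [-5.07  1.48  5.08] Ftool [ 0.04 -5.28 -5.07] M [ 0.28   0.841 -0.03 ] w 35.6 g 30.0 tilt [-0.0008  0.0002]
```

Request:
step_arm([
  {"travel": [0,-0.0005,0.0],"twist": [0,0,5],"hand": 1},
  {"travel": [0,0,0.0001],"twist": [0,0,9],"hand": 1},
  {"travel": [0,0,0.0001],"twist": [0,0,9],"hand": 1},
  {"travel": [0,0,0.0001],"twist": [0,0,9],"hand": 1},
  {"travel": [0,0,0.0001],"twist": [0,0,9],"hand": 1},
  {"travel": [0,0,0.0001],"twist": [0,0,9],"hand": 1},
  {"travel": [0,0,0.0001],"twist": [0,0,8],"hand": 1},
  {"travel": [0,0,0],"twist": [0,0,0],"hand": 1},
  {"travel": [0,0,0],"twist": [0,0,0],"hand": 1},
  {"travel": [0,0,0],"twist": [0,0,0],"hand": 1},
])

```text
time: 12.75
position: [598.5, 2.9, 102.1]
ee_rot: [[0.96, 0.282, -0.0], [0.282, -0.96, 0.0], [-0.0, -0.0, -1.0]]
force: [-6.3, 1.2, 6.2]
width: 35.6
grasp_force: 30.0
```

```bash
python3 st.py
```

```text
t 12.75 p [598.5    2.94 102.11] yaw 16.35 j6 67.6 F [-6.25  1.19  6.23] Ftool [-5.66 -2.9  -6.23] M [ 0.498  0.843 -0.068] w 35.6 g 30.0 tilt [-0.0001  0.0002]
```

Request:
step_arm([
  {"travel": [0,0,0],"twist": [0,0,0],"hand": -0.3},
  {"travel": [0,0,0],"twist": [0,0,0],"hand": -0.3},
  {"travel": [0,0,-0.022],"twist": [0,0,0],"hand": -0.3},
  {"travel": [0,0,-0.025],"twist": [0,0,0],"hand": -0.3},
  {"travel": [0,0,0],"twist": [0,0,-10],"hand": -0.3},
  {"travel": [0,0,0],"twist": [0,0,-10],"hand": -0.3},
  {"travel": [0,0,0],"twist": [0,0,-10],"hand": -0.3},
  {"travel": [0,0,0],"twist": [0,0,-10],"hand": -0.3},
  {"travel": [0,0,0],"twist": [0,0,-9],"hand": -0.3},
  {"travel": [0,0,0],"twist": [0,0,-9],"hand": -0.3},
])

```text
time: 14.0
position: [599.0, 2.6, 148.3]
ee_rot: [[0.267, 0.964, 0.0], [0.964, -0.267, -0.0], [-0.0, 0.0, -1.0]]
force: [-0.5, -0.2, 0.1]
width: 61.9
grasp_force: 0.0
```

```bash
python3 st.py 475.9 70.8 101.5
```

```text
t 14.0 p [599.02   2.6  148.32] yaw 74.5 j6 9.4 F [-0.54 -0.24  0.07] Ftool [-0.38 -0.46 -0.07] M [-0.026 -0.071  0.002] w 61.9 g 0.0 tilt [ 0.0005 -0.0002]
tool shift mm [  32.84 -136.89   46.75]
```

Request:
step_arm([
  {"travel": [0.011,-0.0456,0],"twist": [0,0,0],"hand": -0.3},
  {"travel": [0.011,-0.0456,0],"twist": [0,0,0],"hand": -0.3},
  {"travel": [0.011,-0.0456,0],"twist": [0,0,0],"hand": -0.3},
  {"travel": [0,0,0.0233],"twist": [0,0,0],"hand": -0.3},
  {"travel": [0,0,0.0233],"twist": [0,0,0],"hand": -0.3},
  {"travel": [0,0,0],"twist": [0,0,0],"hand": 0.1},
  {"travel": [0,0,0],"twist": [0,0,0],"hand": 0.2},
  {"travel": [0,0,0],"twist": [0,0,0],"hand": 1},
  {"travel": [0,0,0],"twist": [0,0,0],"hand": 1},
  {"travel": [0,0,0],"twist": [0,0,0],"hand": 1},
])

```text
time: 15.25
position: [476.6, 71.8, 102.4]
ee_rot: [[0.273, 0.962, 0.001], [0.962, -0.273, -0.0], [0.0, 0.001, -1.0]]
force: [0.1, -0.4, 7.4]
width: 35.9
grasp_force: 30.0
```

```bash
python3 st.py
```

```text
t 15.25 p [476.6   71.83 102.37] yaw 74.14 j6 16.6 F [ 0.08 -0.43  7.4 ] Ftool [-0.39  0.2  -7.4 ] M [-0.133  0.044 -0.005] w 35.9 g 30.0 tilt [ 0.0013 -0.0001]
```

Request:
step_arm([
  {"travel": [-0.0006,0,0.0],"twist": [0,0,5],"hand": 1},
  {"travel": [0,0,0.0001],"twist": [0,0,9],"hand": 1},
  {"travel": [0,0,0.0001],"twist": [0,0,9],"hand": 1},
  {"travel": [0,0,0.0001],"twist": [0,0,9],"hand": 1},
  {"travel": [0,0,0.0001],"twist": [0,0,9],"hand": 1},
  {"travel": [0,0,0.0001],"twist": [0,0,9],"hand": 1},
  {"travel": [0,0,0.0001],"twist": [0,0,8],"hand": 1},
  {"travel": [0,0,0],"twist": [0,0,0],"hand": 1},
  {"travel": [0,0,0],"twist": [0,0,0],"hand": 1},
  {"travel": [0,0,0],"twist": [0,0,0],"hand": 1},
])

```text
time: 16.5
position: [476.8, 71.5, 101.8]
ee_rot: [[0.961, 0.278, 0.002], [0.278, -0.961, 0.0], [0.002, 0.0, -1.0]]
force: [0.8, 2.5, 5.0]
width: 36.0
grasp_force: 30.0
```

```bash
python3 st.py
```

```text
t 16.5 p [476.83  71.51 101.78] yaw 16.13 j6 74.5 F [0.8  2.51 4.97] Ftool [ 1.47 -2.19 -4.97] M [ 0.408 -0.138 -0.036] w 36.0 g 30.0 tilt [0.0022 0.0003]
```

Request:
step_arm([
  {"travel": [0,0,0],"twist": [0,0,0],"hand": -0.3},
  {"travel": [0,0,0],"twist": [0,0,0],"hand": -0.3},
  {"travel": [0,0,-0.022],"twist": [0,0,0],"hand": -0.3},
  {"travel": [0,0,-0.025],"twist": [0,0,0],"hand": -0.3},
  {"travel": [0,0,0],"twist": [0,0,-10],"hand": -0.3},
  {"travel": [0,0,0],"twist": [0,0,-10],"hand": -0.3},
  {"travel": [0,0,0],"twist": [0,0,-10],"hand": -0.3},
  {"travel": [0,0,0],"twist": [0,0,-10],"hand": -0.3},
  {"travel": [0,0,0],"twist": [0,0,-9],"hand": -0.3},
  {"travel": [0,0,0],"twist": [0,0,-9],"hand": -0.3},
])

```text
time: 17.75
position: [475.9, 71.2, 148.0]
ee_rot: [[0.268, 0.963, -0.001], [0.963, -0.268, -0.0], [-0.0, -0.0, -1.0]]
force: [-0.2, 0.3, -0.5]
width: 62.0
grasp_force: 0.0
```

```bash
python3 st.py 570.8 98.3 100.5
```

```text
t 17.75 p [475.87  71.21 147.96] yaw 74.44 j6 16.2 F [-0.24  0.28 -0.45] Ftool [ 0.21 -0.31  0.45] M [-0.049 -0.101 -0.   ] w 62.0 g 0.0 tilt [-0.0006 -0.0002]
tool shift mm [51.58 84.2  47.4 ]
```

Request:
step_arm([
  {"travel": [0.0172,0.0281,0],"twist": [0,0,0],"hand": -0.3},
  {"travel": [0.0172,0.0281,0],"twist": [0,0,0],"hand": -0.3},
  {"travel": [0.0172,0.0281,0],"twist": [0,0,0],"hand": -0.3},
  {"travel": [0,0,0.0237],"twist": [0,0,0],"hand": -0.3},
  {"travel": [0,0,0.0237],"twist": [0,0,0],"hand": -0.3},
  {"travel": [0,0,0],"twist": [0,0,0],"hand": 0.1},
  {"travel": [0,0,0],"twist": [0,0,0],"hand": 0.2},
  {"travel": [0,0,0],"twist": [0,0,0],"hand": 1},
  {"travel": [0,0,0],"twist": [0,0,0],"hand": 1},
  {"travel": [0,0,0],"twist": [0,0,0],"hand": 1},
])

```text
time: 19.0
position: [571.7, 97.9, 101.6]
ee_rot: [[0.273, 0.962, 0.002], [0.962, -0.273, -0.0], [0.0, 0.002, -1.0]]
force: [-0.1, 0.3, 6.3]
width: 35.5
grasp_force: 30.0
```

```bash
python3 st.py
```

```text
t 19.0 p [571.66  97.87 101.64] yaw 74.14 j6 19.1 F [-0.13  0.26  6.35] Ftool [ 0.22 -0.19 -6.35] M [-0.079  0.097  0.053] w 35.5 g 30.0 tilt [ 0.0016 -0.    ]
```

Request:
step_arm([
  {"travel": [0,0,0.0],"twist": [0,0,4],"hand": 1},
  {"travel": [0,0,0.0001],"twist": [0,0,6],"hand": 1},
  {"travel": [0,0,0.0001],"twist": [0,0,6],"hand": 1},
  {"travel": [0,0,0.0001],"twist": [0,0,6],"hand": 1},
  {"travel": [0,0,0.0],"twist": [0,0,5],"hand": 1},
  {"travel": [0,0,0],"twist": [0,0,3],"hand": 1},
  {"travel": [0,0,0],"twist": [0,0,0],"hand": 1},
  {"travel": [0,0,0],"twist": [0,0,0],"hand": 1},
  {"travel": [0,0,0],"twist": [0,0,0],"hand": 1},
  {"travel": [0,0,0],"twist": [0,0,0],"hand": 1},
])

```text
time: 20.25
position: [571.5, 98.0, 101.3]
ee_rot: [[0.718, 0.696, 0.001], [0.696, -0.718, 0.0], [0.001, 0.001, -1.0]]
force: [-2.5, 1.4, 7.2]
width: 35.5
grasp_force: 30.0
```

```bash
python3 st.py
```

```text
t 20.25 p [571.45  97.99 101.31] yaw 44.14 j6 49.1 F [-2.52  1.44  7.16] Ftool [-0.8  -2.79 -7.16] M [ 0.045  0.24  -0.098] w 35.5 g 30.0 tilt [0.0011 0.0001]
```

Request:
step_arm([
  {"travel": [0,0,0.0],"twist": [0,0,2],"hand": 1},
  {"travel": [0,0,0.0],"twist": [0,0,2],"hand": 1},
  {"travel": [0,0,0.0],"twist": [0,0,2],"hand": 1},
  {"travel": [0,0,0.0],"twist": [0,0,0],"hand": 1},
  {"travel": [0,0,0.0],"twist": [0,0,0],"hand": 1},
  {"travel": [0,0,0],"twist": [0,0,0],"hand": 1},
  {"travel": [0,0,0],"twist": [0,0,0],"hand": 1},
  {"travel": [0,0,0],"twist": [0,0,0],"hand": 1},
  {"travel": [0,0,0],"twist": [0,0,0],"hand": 1},
  {"travel": [0,0,0],"twist": [0,0,0],"hand": 1},
])

```text
time: 21.5
position: [571.4, 98.0, 101.3]
ee_rot: [[0.787, 0.618, 0.001], [0.618, -0.787, 0.0], [0.001, 0.001, -1.0]]
force: [-1.9, 1.2, 7.3]
width: 35.7
grasp_force: 30.0
```

```bash
python3 st.py
```

```text
t 21.5 p [571.41  98.02 101.26] yaw 38.14 j6 55.1 F [-1.86  1.22  7.3 ] Ftool [-0.7 -2.1 -7.3] M [ 0.065  0.297 -0.028] w 35.7 g 30.0 tilt [0.001  0.0001]
```

```bash
cat > tq.py <<'E'
from h import *
a=[]
for i in range(4):
    s=read_state();a.append([s['wrist_torque'][2],s['effort'][5]]);grab_frame('top')
a=np.array(a);R=s['ee_rot'];F=R.T@s['force']
print('t',round(s['time'],2),'yaw',round(np.degrees(np.arctan2(R[1,0],R[0,0])),2),'Mz',a[:,0].round(3),a[:,0].mean().round(3),'eff6',a[:,1].round(3),'Ftool',F.round(1),'p',s['position'].round(2),'w',round(s['width'],1))
E
python3 tq.py
```

```text
t 21.65 yaw 38.14 Mz [-0.028 -0.063 -0.016 -0.016] -0.031 eff6 [-0.048 -0.048 -0.048 -0.048] Ftool [-1.6 -2.5 -7.2] p [571.42  98.   101.27] w 35.7
```

Request:
step_arm([
  {"travel": [0,0,0.0],"twist": [0,0,2],"hand": 1},
  {"travel": [0,0,0.0001],"twist": [0,0,2],"hand": 1},
  {"travel": [0,0,0.0],"twist": [0,0,2],"hand": 1},
  {"travel": [0,0,0.0],"twist": [0,0,0],"hand": 1},
  {"travel": [0,0,0.0],"twist": [0,0,0],"hand": 1},
  {"travel": [0,0,0],"twist": [0,0,0],"hand": 1},
  {"travel": [0,0,0],"twist": [0,0,0],"hand": 1},
  {"travel": [0,0,0],"twist": [0,0,0],"hand": 1},
  {"travel": [0,0,0],"twist": [0,0,0],"hand": 1},
  {"travel": [0,0,0],"twist": [0,0,0],"hand": 1},
])

```text
time: 22.95
position: [571.4, 98.1, 101.2]
ee_rot: [[0.847, 0.532, 0.001], [0.532, -0.847, 0.0], [0.001, 0.0, -1.0]]
force: [-1.6, 0.5, 7.3]
width: 35.6
grasp_force: 30.0
```

```bash
python3 tq.py
```

```text
t 23.1 yaw 32.14 Mz [-0.037 -0.04  -0.036 -0.081] -0.049 eff6 [-0.031 -0.031 -0.031 -0.031] Ftool [-1.  -1.3 -8. ] p [571.4   98.05 101.23] w 35.1
```

Request:
step_arm([
  {"travel": [0,0,0.0],"twist": [0,0,2],"hand": 1},
  {"travel": [0,0,0.0001],"twist": [0,0,2],"hand": 1},
  {"travel": [0,0,0.0],"twist": [0,0,1],"hand": 1},
  {"travel": [0,0,0.0],"twist": [0,0,0],"hand": 1},
  {"travel": [0,0,0.0],"twist": [0,0,0],"hand": 1},
  {"travel": [0,0,0],"twist": [0,0,0],"hand": 1},
  {"travel": [0,0,0],"twist": [0,0,0],"hand": 1},
  {"travel": [0,0,0],"twist": [0,0,0],"hand": 1},
  {"travel": [0,0,0],"twist": [0,0,0],"hand": 1},
  {"travel": [0,0,0],"twist": [0,0,0],"hand": 1},
])

```text
time: 24.4
position: [571.3, 98.1, 101.2]
ee_rot: [[0.89, 0.456, 0.001], [0.456, -0.89, 0.0], [0.001, 0.0, -1.0]]
force: [-3.0, 0.6, 8.8]
width: 35.3
grasp_force: 30.0
```

```bash
python3 tq.py
```

```text
t 24.55 yaw 27.15 Mz [0.06  0.031 0.059 0.1  ] 0.063 eff6 [0.053 0.053 0.053 0.053] Ftool [-1.  -1.8 -8.5] p [571.37  98.08 101.18] w 35.2
```

Request:
step_arm([
  {"travel": [0,0,0.0],"twist": [0,0,1],"hand": 1},
  {"travel": [0,0,0.0],"twist": [0,0,1],"hand": 1},
  {"travel": [0,0,0.0],"twist": [0,0,1],"hand": 1},
  {"travel": [0,0,0.0],"twist": [0,0,1],"hand": 1},
  {"travel": [0,0,0.0],"twist": [0,0,0],"hand": 1},
  {"travel": [0,0,0],"twist": [0,0,0],"hand": 1},
  {"travel": [0,0,0],"twist": [0,0,0],"hand": 1},
  {"travel": [0,0,0],"twist": [0,0,0],"hand": 1},
  {"travel": [0,0,0],"twist": [0,0,0],"hand": 1},
  {"travel": [0,0,0],"twist": [0,0,0],"hand": 1},
])

```text
time: 25.85
position: [571.4, 98.1, 101.2]
ee_rot: [[0.919, 0.393, 0.001], [0.393, -0.919, 0.0], [0.001, 0.0, -1.0]]
force: [-3.2, 1.7, 7.5]
width: 35.8
grasp_force: 30.0
```

```bash
python3 tq.py
```

```text
t 26.0 yaw 23.16 Mz [0.127 0.118 0.075 0.117] 0.109 eff6 [0.093 0.093 0.093 0.093] Ftool [-1.5 -2.4 -7.7] p [571.34  98.12 101.15] w 35.7
```

Request:
step_arm([
  {"travel": [0,0,0.0],"twist": [0,0,1],"hand": 1},
  {"travel": [0,0,0.0],"twist": [0,0,1],"hand": 1},
  {"travel": [0,0,0.0],"twist": [0,0,0],"hand": 1},
  {"travel": [0,0,0.0],"twist": [0,0,0],"hand": 1},
  {"travel": [0,0,0.0],"twist": [0,0,0],"hand": 1},
  {"travel": [0,0,0],"twist": [0,0,0],"hand": 1},
  {"travel": [0,0,0],"twist": [0,0,0],"hand": 1},
  {"travel": [0,0,0],"twist": [0,0,0],"hand": 1},
  {"travel": [0,0,0],"twist": [0,0,0],"hand": 1},
  {"travel": [0,0,0],"twist": [0,0,0],"hand": 1},
])

```text
time: 27.3
position: [571.4, 98.1, 101.2]
ee_rot: [[0.933, 0.361, 0.001], [0.361, -0.933, 0.0], [0.001, 0.0, -1.0]]
force: [-2.7, 1.8, 8.0]
width: 35.0
grasp_force: 30.0
```

```bash
sed -i 's/range(4)/range(2)/' tq.py; python3 tq.py
```

```text
t 27.35 yaw 21.16 Mz [0.049 0.141] 0.095 eff6 [0.11 0.11] Ftool [-1.4 -2.2 -7.7] p [571.36  98.15 101.17] w 35.8
```

Request:
step_arm([
  {"travel": [0,0,0],"twist": [0,0,0],"hand": -0.3},
  {"travel": [0,0,0],"twist": [0,0,0],"hand": -0.3},
  {"travel": [0,0,-0.022],"twist": [0,0,0],"hand": -0.3},
  {"travel": [0,0,-0.025],"twist": [0,0,0],"hand": -0.3},
  {"travel": [0,0,0],"twist": [0,0,-9],"hand": -0.3},
  {"travel": [0,0,0],"twist": [0,0,-9],"hand": -0.3},
  {"travel": [0,0,0],"twist": [0,0,-9],"hand": -0.3},
  {"travel": [0,0,0],"twist": [0,0,-9],"hand": -0.3},
  {"travel": [0,0,0],"twist": [0,0,-9],"hand": -0.3},
  {"travel": [0,0,0],"twist": [0,0,-8],"hand": -0.3},
])

```text
time: 28.65
position: [571.2, 97.8, 147.1]
ee_rot: [[0.269, 0.963, -0.0], [0.963, -0.269, -0.0], [-0.0, -0.0, -1.0]]
force: [-0.6, 0.2, -0.2]
width: 61.9
grasp_force: 0.0
```

```bash
python3 st.py 503.8 -24.0 101.0
```

```text
t 28.65 p [571.21  97.83 147.05] yaw 74.41 j6 18.8 F [-0.56  0.19 -0.2 ] Ftool [ 0.03 -0.59  0.2 ] M [ 0.027 -0.078  0.004] w 61.9 g 0.0 tilt [-0.0003 -0.0001]
tool shift mm [-135.45  -32.18   46.08]
```

Request:
step_arm([
  {"travel": [-0.0451,-0.0107,0],"twist": [0,0,0],"hand": -0.3},
  {"travel": [-0.0451,-0.0107,0],"twist": [0,0,0],"hand": -0.3},
  {"travel": [-0.0451,-0.0105,0],"twist": [0,0,0],"hand": -0.3},
  {"travel": [0,0,0.023],"twist": [0,0,0],"hand": -0.3},
  {"travel": [0,0,0.023],"twist": [0,0,0],"hand": -0.3},
  {"travel": [0,0,0],"twist": [0,0,0],"hand": 0.1},
  {"travel": [0,0,0],"twist": [0,0,0],"hand": 0.2},
  {"travel": [0,0,0],"twist": [0,0,0],"hand": 1},
  {"travel": [0,0,0],"twist": [0,0,0],"hand": 1},
  {"travel": [0,0,0],"twist": [0,0,0],"hand": 1},
])

```text
time: 29.9
position: [503.5, -23.4, 101.9]
ee_rot: [[0.273, 0.962, 0.0], [0.962, -0.273, -0.0], [0.0, 0.0, -1.0]]
force: [-2.8, 1.6, 6.9]
width: 35.3
grasp_force: 30.0
```

Request:
step_arm([
  {"travel": [0,0,0.0],"twist": [0,0,4],"hand": 1},
  {"travel": [0,0,0.0001],"twist": [0,0,6],"hand": 1},
  {"travel": [0,0,0.0001],"twist": [0,0,6],"hand": 1},
  {"travel": [0,0,0.0001],"twist": [0,0,6],"hand": 1},
  {"travel": [0,0,0.0],"twist": [0,0,4],"hand": 1},
  {"travel": [0,0,0],"twist": [0,0,3],"hand": 1},
  {"travel": [0,0,0],"twist": [0,0,2],"hand": 1},
  {"travel": [0,0,0],"twist": [0,0,1],"hand": 1},
  {"travel": [0,0,0],"twist": [0,0,0],"hand": 1},
  {"travel": [0,0,0],"twist": [0,0,0],"hand": 1},
])

```text
time: 31.15
position: [503.8, -23.5, 101.6]
ee_rot: [[0.741, 0.671, 0.001], [0.671, -0.741, -0.0], [0.0, 0.001, -1.0]]
force: [-2.9, 0.0, 5.8]
width: 35.3
grasp_force: 30.0
```

```bash
python3 tq.py
```

```text
t 31.2 yaw 42.15 Mz [-0.024 -0.062] -0.043 eff6 [-0.026 -0.028] Ftool [-0.9 -1.3 -5.9] p [503.76 -23.5  101.59] w 35.3
```

Request:
step_arm([
  {"travel": [0,0,0.0],"twist": [0,0,1],"hand": 1},
  {"travel": [0,0,0.0001],"twist": [0,0,1],"hand": 1},
  {"travel": [0,0,0.0],"twist": [0,0,1],"hand": 1},
  {"travel": [0,0,0.0],"twist": [0,0,1],"hand": 1},
  {"travel": [0,0,0.0],"twist": [0,0,1],"hand": 1},
  {"travel": [0,0,0],"twist": [0,0,1],"hand": 1},
  {"travel": [0,0,0],"twist": [0,0,0],"hand": 1},
  {"travel": [0,0,0],"twist": [0,0,0],"hand": 1},
  {"travel": [0,0,0],"twist": [0,0,0],"hand": 1},
  {"travel": [0,0,0],"twist": [0,0,0],"hand": 1},
])

```text
time: 32.5
position: [503.8, -23.5, 101.5]
ee_rot: [[0.808, 0.59, 0.001], [0.59, -0.808, -0.0], [0.001, 0.001, -1.0]]
force: [-1.3, -1.0, 6.1]
width: 35.7
grasp_force: 30.0
```

```bash
python3 tq.py
```

```text
t 32.55 yaw 36.15 Mz [-0.058 -0.058] -0.058 eff6 [-0.024 -0.024] Ftool [-2.2 -0.7 -5.3] p [503.8  -23.56 101.51] w 35.4
```

Request:
step_arm([
  {"travel": [0,0,0.0],"twist": [0,0,1],"hand": 1},
  {"travel": [0,0,0.0001],"twist": [0,0,1],"hand": 1},
  {"travel": [0,0,0.0],"twist": [0,0,1],"hand": 1},
  {"travel": [0,0,0.0],"twist": [0,0,1],"hand": 1},
  {"travel": [0,0,0.0],"twist": [0,0,1],"hand": 1},
  {"travel": [0,0,0],"twist": [0,0,1],"hand": 1},
  {"travel": [0,0,0],"twist": [0,0,0],"hand": 1},
  {"travel": [0,0,0],"twist": [0,0,0],"hand": 1},
  {"travel": [0,0,0],"twist": [0,0,0],"hand": 1},
  {"travel": [0,0,0],"twist": [0,0,0],"hand": 1},
])

```text
time: 33.85
position: [503.8, -23.6, 101.4]
ee_rot: [[0.865, 0.502, 0.001], [0.502, -0.865, -0.0], [0.001, 0.001, -1.0]]
force: [-2.2, 0.7, 5.6]
width: 35.6
grasp_force: 30.0
```

```bash
python3 tq.py
```

```text
t 33.9 yaw 30.15 Mz [-0.035 -0.024] -0.03 eff6 [-0.021 -0.021] Ftool [-1.4 -1.4 -6.5] p [503.8  -23.59 101.44] w 35.4
```

Request:
step_arm([
  {"travel": [0,0,0.0],"twist": [0,0,1],"hand": 1},
  {"travel": [0,0,0.0001],"twist": [0,0,1],"hand": 1},
  {"travel": [0,0,0.0],"twist": [0,0,1],"hand": 1},
  {"travel": [0,0,0.0],"twist": [0,0,1],"hand": 1},
  {"travel": [0,0,0.0],"twist": [0,0,1],"hand": 1},
  {"travel": [0,0,0],"twist": [0,0,0],"hand": 1},
  {"travel": [0,0,0],"twist": [0,0,0],"hand": 1},
  {"travel": [0,0,0],"twist": [0,0,0],"hand": 1},
  {"travel": [0,0,0],"twist": [0,0,0],"hand": 1},
  {"travel": [0,0,0],"twist": [0,0,0],"hand": 1},
])

```text
time: 35.2
position: [503.8, -23.6, 101.4]
ee_rot: [[0.905, 0.425, 0.001], [0.425, -0.905, -0.0], [0.001, 0.001, -1.0]]
force: [-2.2, 0.1, 6.9]
width: 35.4
grasp_force: 30.0
```

```bash
python3 tq.py
```

```text
t 35.25 yaw 25.15 Mz [-0.034 -0.039] -0.036 eff6 [-0.017 -0.017] Ftool [-2.9 -0.2 -6. ] p [503.87 -23.63 101.41] w 35.6
```

Request:
step_arm([
  {"travel": [0,0,0.0],"twist": [0,0,1],"hand": 1},
  {"travel": [0,0,0.0001],"twist": [0,0,1],"hand": 1},
  {"travel": [0,0,0.0],"twist": [0,0,1],"hand": 1},
  {"travel": [0,0,0.0],"twist": [0,0,1],"hand": 1},
  {"travel": [0,0,0.0],"twist": [0,0,1],"hand": 1},
  {"travel": [0,0,0],"twist": [0,0,0],"hand": 1},
  {"travel": [0,0,0],"twist": [0,0,0],"hand": 1},
  {"travel": [0,0,0],"twist": [0,0,0],"hand": 1},
  {"travel": [0,0,0],"twist": [0,0,0],"hand": 1},
  {"travel": [0,0,0],"twist": [0,0,0],"hand": 1},
])

```text
time: 36.55
position: [503.9, -23.7, 101.3]
ee_rot: [[0.939, 0.344, 0.001], [0.344, -0.939, -0.0], [0.001, 0.001, -1.0]]
force: [-1.5, -0.1, 6.9]
width: 35.6
grasp_force: 30.0
```

```bash
python3 tq.py
```

```text
t 36.6 yaw 20.15 Mz [ 0.038 -0.021] 0.008 eff6 [-0.012 -0.012] Ftool [-2.5  0.6 -8.1] p [503.86 -23.64 101.33] w 35.4
```

Request:
step_arm([
  {"travel": [0,0,0.0],"twist": [0,0,1],"hand": 1},
  {"travel": [0,0,0.0001],"twist": [0,0,1],"hand": 1},
  {"travel": [0,0,0.0],"twist": [0,0,1],"hand": 1},
  {"travel": [0,0,0.0],"twist": [0,0,1],"hand": 1},
  {"travel": [0,0,0.0],"twist": [0,0,1],"hand": 1},
  {"travel": [0,0,0],"twist": [0,0,1],"hand": 1},
  {"travel": [0,0,0],"twist": [0,0,0],"hand": 1},
  {"travel": [0,0,0],"twist": [0,0,0],"hand": 1},
  {"travel": [0,0,0],"twist": [0,0,0],"hand": 1},
  {"travel": [0,0,0],"twist": [0,0,0],"hand": 1},
])

```text
time: 37.9
position: [503.9, -23.7, 101.3]
ee_rot: [[0.97, 0.244, 0.001], [0.244, -0.97, -0.001], [0.001, 0.001, -1.0]]
force: [-2.3, -1.1, 7.1]
width: 35.6
grasp_force: 30.0
```

```bash
python3 tq.py
```

```text
t 37.95 yaw 14.15 Mz [0.042 0.011] 0.027 eff6 [-0.004 -0.004] Ftool [-2.8  1.1 -7.2] p [503.89 -23.71 101.26] w 35.7
```

Request:
step_arm([
  {"travel": [0,0,0.0],"twist": [0,0,1],"hand": 1},
  {"travel": [0,0,0.0],"twist": [0,0,1],"hand": 1},
  {"travel": [0,0,0.0],"twist": [0,0,1],"hand": 1},
  {"travel": [0,0,0.0],"twist": [0,0,1],"hand": 1},
  {"travel": [0,0,0.0],"twist": [0,0,1],"hand": 1},
  {"travel": [0,0,0],"twist": [0,0,0],"hand": 1},
  {"travel": [0,0,0],"twist": [0,0,0],"hand": 1},
  {"travel": [0,0,0],"twist": [0,0,0],"hand": 1},
  {"travel": [0,0,0],"twist": [0,0,0],"hand": 1},
  {"travel": [0,0,0],"twist": [0,0,0],"hand": 1},
])

```text
time: 39.25
position: [503.9, -23.7, 101.3]
ee_rot: [[0.987, 0.159, 0.001], [0.159, -0.987, -0.001], [0.001, 0.001, -1.0]]
force: [-2.4, -2.2, 6.9]
width: 35.8
grasp_force: 30.0
```

```bash
python3 tq.py
```

```text
t 39.3 yaw 9.15 Mz [0.057 0.043] 0.05 eff6 [0.026 0.026] Ftool [-2.5  1.3 -6.4] p [503.88 -23.74 101.22] w 35.7
```

Request:
step_arm([
  {"travel": [0,0,0.0],"twist": [0,0,1],"hand": 1},
  {"travel": [0,0,0.0],"twist": [0,0,1],"hand": 1},
  {"travel": [0,0,0.0],"twist": [0,0,1],"hand": 1},
  {"travel": [0,0,0.0],"twist": [0,0,1],"hand": 1},
  {"travel": [0,0,0.0],"twist": [0,0,1],"hand": 1},
  {"travel": [0,0,0],"twist": [0,0,1],"hand": 1},
  {"travel": [0,0,0],"twist": [0,0,0],"hand": 1},
  {"travel": [0,0,0],"twist": [0,0,0],"hand": 1},
  {"travel": [0,0,0],"twist": [0,0,0],"hand": 1},
  {"travel": [0,0,0],"twist": [0,0,0],"hand": 1},
])

```text
time: 40.6
position: [503.9, -23.8, 101.2]
ee_rot: [[0.998, 0.055, 0.001], [0.055, -0.998, -0.001], [0.001, 0.001, -1.0]]
force: [-2.1, -2.2, 6.6]
width: 35.1
grasp_force: 30.0
```

```bash
python3 tq.py
```

```text
t 40.65 yaw 3.16 Mz [0.074 0.145] 0.11 eff6 [0.082 0.081] Ftool [-1.4  1.7 -7.7] p [503.88 -23.78 101.21] w 35.6
```

Request:
step_arm([
  {"travel": [0,0,0],"twist": [0,0,1],"hand": 1},
  {"travel": [0,0,0],"twist": [0,0,0],"hand": 1},
  {"travel": [0,0,0],"twist": [0,0,0],"hand": -0.3},
  {"travel": [0,0,0],"twist": [0,0,0],"hand": -0.3},
  {"travel": [0,0,-0.022],"twist": [0,0,0],"hand": -0.3},
  {"travel": [0,0,-0.025],"twist": [0,0,0],"hand": -0.3},
  {"travel": [0,0,0],"twist": [0,0,-10],"hand": -0.3},
  {"travel": [0,0,0],"twist": [0,0,-10],"hand": -0.3},
  {"travel": [0,0,0],"twist": [0,0,-10],"hand": -0.3},
  {"travel": [0,0,0],"twist": [0,0,-10],"hand": -0.3},
])

```text
time: 41.95
position: [503.6, -23.5, 147.4]
ee_rot: [[0.738, 0.675, 0.0], [0.675, -0.738, -0.0], [-0.0, 0.0, -1.0]]
force: [-0.2, 0.6, 0.4]
width: 62.3
grasp_force: 0.0
```

```bash
python3 st.py 598.6 3.2 101.0
```

```text
t 41.95 p [503.61 -23.49 147.39] yaw 42.47 j6 37.3 F [-0.24  0.59  0.44] Ftool [ 0.22 -0.6  -0.44] M [ 0.011 -0.07  -0.013] w 62.3 g 0.0 tilt [ 0.     -0.0001]
tool shift mm [88.09 44.45 46.39]
```

Request:
step_arm([
  {"travel": [0.0442,0.022,0],"twist": [0,0,0],"hand": -0.3},
  {"travel": [0.0442,0.022,0],"twist": [0,0,0],"hand": -0.3},
  {"travel": [0,0,0],"twist": [0,0,0],"hand": -0.3},
  {"travel": [0,0,0.0232],"twist": [0,0,0],"hand": -0.3},
  {"travel": [0,0,0.0232],"twist": [0,0,0],"hand": -0.3},
  {"travel": [0,0,0],"twist": [0,0,0],"hand": 0.1},
  {"travel": [0,0,0],"twist": [0,0,0],"hand": 0.2},
  {"travel": [0,0,0],"twist": [0,0,0],"hand": 1},
  {"travel": [0,0,0],"twist": [0,0,0],"hand": 1},
  {"travel": [0,0,0],"twist": [0,0,0],"hand": 1},
])

```text
time: 43.2
position: [598.9, 3.2, 101.9]
ee_rot: [[0.742, 0.671, 0.001], [0.671, -0.742, -0.0], [0.001, 0.001, -1.0]]
force: [-1.7, 1.3, 6.4]
width: 35.2
grasp_force: 30.0
```

Request:
step_arm([
  {"travel": [0,0,0.0],"twist": [0,0,4],"hand": 1},
  {"travel": [0,0,0.0001],"twist": [0,0,6],"hand": 1},
  {"travel": [0,0,0.0001],"twist": [0,0,6],"hand": 1},
  {"travel": [0,0,0.0001],"twist": [0,0,6],"hand": 1},
  {"travel": [0,0,0.0],"twist": [0,0,6],"hand": 1},
  {"travel": [0,0,0],"twist": [0,0,3],"hand": 1},
  {"travel": [0,0,0],"twist": [0,0,2],"hand": 1},
  {"travel": [0,0,0],"twist": [0,0,1],"hand": 1},
  {"travel": [0,0,0],"twist": [0,0,0],"hand": 1},
  {"travel": [0,0,0],"twist": [0,0,0],"hand": 1},
])

```text
time: 44.45
position: [598.9, 3.1, 101.6]
ee_rot: [[0.99, 0.142, 0.001], [0.142, -0.99, -0.0], [0.001, 0.0, -1.0]]
force: [-1.6, 0.2, 6.3]
width: 35.5
grasp_force: 30.0
```

```bash
python3 tq.py
```

```text
t 44.5 yaw 8.14 Mz [-0.012 -0.083] -0.048 eff6 [-0.031 -0.033] Ftool [-2.5 -1.  -5.3] p [598.87   3.08 101.6 ] w 35.7
```

Request:
step_arm([
  {"travel": [0,0,0.0],"twist": [0,0,1],"hand": 1},
  {"travel": [0,0,0.0001],"twist": [0,0,1],"hand": 1},
  {"travel": [0,0,0.0],"twist": [0,0,1],"hand": 1},
  {"travel": [0,0,0.0],"twist": [0,0,1],"hand": 1},
  {"travel": [0,0,0.0],"twist": [0,0,1],"hand": 1},
  {"travel": [0,0,0],"twist": [0,0,1],"hand": 1},
  {"travel": [0,0,0],"twist": [0,0,1],"hand": 1},
  {"travel": [0,0,0],"twist": [0,0,0],"hand": 1},
  {"travel": [0,0,0],"twist": [0,0,0],"hand": 1},
  {"travel": [0,0,0],"twist": [0,0,0],"hand": 1},
])

```text
time: 45.8
position: [598.9, 3.0, 101.5]
ee_rot: [[1.0, 0.02, 0.001], [0.02, -1.0, -0.0], [0.001, 0.0, -1.0]]
force: [-1.9, 1.0, 6.9]
width: 35.5
grasp_force: 30.0
```

```bash
python3 tq.py
```

```text
t 45.85 yaw 1.14 Mz [-0.026  0.003] -0.011 eff6 [-0.034 -0.034] Ftool [-1.8  0.6 -6.8] p [598.9    3.07 101.49] w 35.4
```

Request:
step_arm([
  {"travel": [0,0,0.0],"twist": [0,0,1],"hand": 1},
  {"travel": [0,0,0.0001],"twist": [0,0,1],"hand": 1},
  {"travel": [0,0,0.0],"twist": [0,0,1],"hand": 1},
  {"travel": [0,0,0.0],"twist": [0,0,1],"hand": 1},
  {"travel": [0,0,0.0],"twist": [0,0,1],"hand": 1},
  {"travel": [0,0,0],"twist": [0,0,1],"hand": 1},
  {"travel": [0,0,0],"twist": [0,0,1],"hand": 1},
  {"travel": [0,0,0],"twist": [0,0,0],"hand": 1},
  {"travel": [0,0,0],"twist": [0,0,0],"hand": 1},
  {"travel": [0,0,0],"twist": [0,0,0],"hand": 1},
])

```text
time: 47.15
position: [598.9, 3.0, 101.4]
ee_rot: [[0.995, -0.102, 0.001], [-0.102, -0.995, -0.0], [0.001, 0.0, -1.0]]
force: [-1.7, -0.6, 6.4]
width: 35.4
grasp_force: 30.0
```

```bash
python3 tq.py
```

```text
t 47.2 yaw -5.86 Mz [-0.059 -0.06 ] -0.06 eff6 [-0.034 -0.034] Ftool [-1.7 -0.7 -6.9] p [598.88   3.02 101.41] w 35.4
```

Request:
step_arm([
  {"travel": [0,0,0.0],"twist": [0,0,1],"hand": 1},
  {"travel": [0,0,0.0001],"twist": [0,0,1],"hand": 1},
  {"travel": [0,0,0.0],"twist": [0,0,1],"hand": 1},
  {"travel": [0,0,0.0],"twist": [0,0,1],"hand": 1},
  {"travel": [0,0,0.0],"twist": [0,0,1],"hand": 1},
  {"travel": [0,0,0],"twist": [0,0,1],"hand": 1},
  {"travel": [0,0,0],"twist": [0,0,1],"hand": 1},
  {"travel": [0,0,0],"twist": [0,0,0],"hand": 1},
  {"travel": [0,0,0],"twist": [0,0,0],"hand": 1},
  {"travel": [0,0,0],"twist": [0,0,0],"hand": 1},
])

```text
time: 48.5
position: [598.9, 3.0, 101.4]
ee_rot: [[0.975, -0.223, 0.001], [-0.223, -0.975, -0.0], [0.001, 0.0, -1.0]]
force: [-2.4, 1.0, 6.4]
width: 35.5
grasp_force: 30.0
```

```bash
python3 tq.py
```

```text
t 48.55 yaw -12.86 Mz [-0.072 -0.018] -0.045 eff6 [-0.036 -0.036] Ftool [-2.4  0.4 -6.1] p [598.89   2.98 101.34] w 35.5
```

Request:
step_arm([
  {"travel": [0,0,0.0],"twist": [0,0,1],"hand": 1},
  {"travel": [0,0,0.0001],"twist": [0,0,1],"hand": 1},
  {"travel": [0,0,0.0],"twist": [0,0,1],"hand": 1},
  {"travel": [0,0,0.0],"twist": [0,0,1],"hand": 1},
  {"travel": [0,0,0.0],"twist": [0,0,1],"hand": 1},
  {"travel": [0,0,0],"twist": [0,0,1],"hand": 1},
  {"travel": [0,0,0],"twist": [0,0,1],"hand": 1},
  {"travel": [0,0,0],"twist": [0,0,0],"hand": 1},
  {"travel": [0,0,0],"twist": [0,0,0],"hand": 1},
  {"travel": [0,0,0],"twist": [0,0,0],"hand": 1},
])

```text
time: 49.85
position: [598.9, 3.0, 101.3]
ee_rot: [[0.941, -0.34, 0.001], [-0.34, -0.941, -0.0], [0.001, 0.0, -1.0]]
force: [-2.3, -0.5, 7.5]
width: 35.6
grasp_force: 30.0
```

```bash
python3 tq.py
```

```text
t 49.9 yaw -19.85 Mz [-0.033  0.05 ] 0.008 eff6 [0.011 0.011] Ftool [-1.2  0.3 -7.1] p [598.87   2.99 101.32] w 35.6
```

Request:
step_arm([
  {"travel": [0,0,0.0],"twist": [0,0,1],"hand": 1},
  {"travel": [0,0,0.0],"twist": [0,0,1],"hand": 1},
  {"travel": [0,0,0.0],"twist": [0,0,1],"hand": 1},
  {"travel": [0,0,0.0],"twist": [0,0,1],"hand": 1},
  {"travel": [0,0,0.0],"twist": [0,0,1],"hand": 1},
  {"travel": [0,0,0],"twist": [0,0,1],"hand": 1},
  {"travel": [0,0,0],"twist": [0,0,1],"hand": 1},
  {"travel": [0,0,0],"twist": [0,0,0],"hand": 1},
  {"travel": [0,0,0],"twist": [0,0,0],"hand": 1},
  {"travel": [0,0,0],"twist": [0,0,0],"hand": 1},
])

```text
time: 51.2
position: [598.9, 3.0, 101.3]
ee_rot: [[0.892, -0.452, 0.001], [-0.452, -0.892, -0.0], [0.001, -0.0, -1.0]]
force: [-1.9, -1.7, 7.0]
width: 35.5
grasp_force: 30.0
```

```bash
python3 tq.py
```

```text
t 51.25 yaw -26.84 Mz [0.051 0.11 ] 0.081 eff6 [0.073 0.073] Ftool [-1.3  1.2 -7.2] p [598.86   2.96 101.31] w 35.2
```

Request:
step_arm([
  {"travel": [0,0,0],"twist": [0,0,1.5],"hand": 1},
  {"travel": [0,0,0],"twist": [0,0,0],"hand": 1},
  {"travel": [0,0,0],"twist": [0,0,0],"hand": -0.3},
  {"travel": [0,0,0],"twist": [0,0,0],"hand": -0.3},
  {"travel": [0,0,-0.022],"twist": [0,0,0],"hand": -0.3},
  {"travel": [0,0,-0.025],"twist": [0,0,0],"hand": -0.3},
  {"travel": [0,0,0],"twist": [0,0,-10],"hand": -0.3},
  {"travel": [0,0,0],"twist": [0,0,-10],"hand": -0.3},
  {"travel": [0,0,0],"twist": [0,0,-10],"hand": -0.3},
  {"travel": [0,0,0],"twist": [0,0,-10],"hand": -0.3},
])

```text
time: 52.55
position: [598.6, 3.1, 147.2]
ee_rot: [[0.978, 0.207, -0.0], [0.207, -0.978, -0.0], [-0.0, 0.0, -1.0]]
force: [0.4, 0.5, -0.2]
width: 61.9
grasp_force: 0.0
```

```bash
python3 st.py 476.7 71.6 101.2
```

```text
t 52.55 p [598.65   3.15 147.21] yaw 11.97 j6 72.0 F [ 0.35  0.49 -0.23] Ftool [ 0.45 -0.4   0.23] M [-0.003  0.056 -0.025] w 61.9 g 0.0 tilt [-0.0001 -0.0001]
tool shift mm [-105.09  -92.26   46.02]
```

Request:
step_arm([
  {"travel": [-0.0352,-0.0306,0],"twist": [0,0,0],"hand": -0.3},
  {"travel": [-0.0352,-0.0306,0],"twist": [0,0,0],"hand": -0.3},
  {"travel": [-0.0352,-0.0306,0],"twist": [0,0,0],"hand": -0.3},
  {"travel": [0,0,0.023],"twist": [0,0,-10],"hand": -0.3},
  {"travel": [0,0,0.023],"twist": [0,0,-10],"hand": -0.3},
  {"travel": [0,0,0],"twist": [0,0,0],"hand": 0.1},
  {"travel": [0,0,0],"twist": [0,0,0],"hand": 0.2},
  {"travel": [0,0,0],"twist": [0,0,0],"hand": 1},
  {"travel": [0,0,0],"twist": [0,0,0],"hand": 1},
  {"travel": [0,0,0],"twist": [0,0,0],"hand": 1},
])

```text
time: 53.8
position: [477.1, 71.8, 102.0]
ee_rot: [[0.852, 0.524, 0.001], [0.524, -0.852, -0.0], [0.001, 0.001, -1.0]]
force: [-0.5, 1.3, 7.1]
width: 35.4
grasp_force: 30.0
```

Request:
step_arm([
  {"travel": [0,0,0.0],"twist": [0,0,4],"hand": 1},
  {"travel": [0,0,0.0001],"twist": [0,0,6],"hand": 1},
  {"travel": [0,0,0.0001],"twist": [0,0,6],"hand": 1},
  {"travel": [0,0,0.0001],"twist": [0,0,6],"hand": 1},
  {"travel": [0,0,0.0],"twist": [0,0,6],"hand": 1},
  {"travel": [0,0,0],"twist": [0,0,3],"hand": 1},
  {"travel": [0,0,0],"twist": [0,0,2],"hand": 1},
  {"travel": [0,0,0],"twist": [0,0,1],"hand": 1},
  {"travel": [0,0,0],"twist": [0,0,0],"hand": 1},
  {"travel": [0,0,0],"twist": [0,0,0],"hand": 1},
])

```text
time: 55.05
position: [477.1, 71.4, 101.6]
ee_rot: [[0.999, -0.042, 0.001], [-0.042, -0.999, -0.0], [0.001, 0.0, -1.0]]
force: [-0.9, -3.0, 6.7]
width: 35.3
grasp_force: 30.0
```

```bash
python3 tq.py
```

```text
t 55.1 yaw -2.39 Mz [-0.067 -0.031] -0.049 eff6 [-0.024 -0.026] Ftool [ 0.2  2.9 -5.6] p [477.14  71.45 101.63] w 35.6
```

Request:
step_arm([
  {"travel": [0,0,0.0],"twist": [0,0,1],"hand": 1},
  {"travel": [0,0,0.0001],"twist": [0,0,1],"hand": 1},
  {"travel": [0,0,0.0],"twist": [0,0,1],"hand": 1},
  {"travel": [0,0,0.0],"twist": [0,0,1],"hand": 1},
  {"travel": [0,0,0.0],"twist": [0,0,1],"hand": 1},
  {"travel": [0,0,0],"twist": [0,0,1],"hand": 1},
  {"travel": [0,0,0],"twist": [0,0,1],"hand": 1},
  {"travel": [0,0,0],"twist": [0,0,0],"hand": 1},
  {"travel": [0,0,0],"twist": [0,0,0],"hand": 1},
  {"travel": [0,0,0],"twist": [0,0,0],"hand": 1},
])

```text
time: 56.4
position: [477.1, 71.4, 101.6]
ee_rot: [[0.987, -0.163, 0.001], [-0.163, -0.987, -0.001], [0.001, 0.0, -1.0]]
force: [-0.7, -3.5, 6.5]
width: 35.8
grasp_force: 30.0
```

```bash
python3 tq.py
```

```text
t 56.45 yaw -9.38 Mz [0.03  0.086] 0.058 eff6 [0.048 0.048] Ftool [ 0.2  2.3 -6.4] p [477.15  71.4  101.61] w 35.4
```

Request:
step_arm([
  {"travel": [0,0,0.0],"twist": [0,0,1],"hand": 1},
  {"travel": [0,0,0.0],"twist": [0,0,1],"hand": 1},
  {"travel": [0,0,0.0],"twist": [0,0,1],"hand": 1},
  {"travel": [0,0,0.0],"twist": [0,0,1],"hand": 1},
  {"travel": [0,0,0.0],"twist": [0,0,0],"hand": 1},
  {"travel": [0,0,0],"twist": [0,0,0],"hand": 1},
  {"travel": [0,0,0],"twist": [0,0,0],"hand": 1},
  {"travel": [0,0,0],"twist": [0,0,0],"hand": 1},
  {"travel": [0,0,0],"twist": [0,0,0],"hand": 1},
  {"travel": [0,0,0],"twist": [0,0,0],"hand": 1},
])

```text
time: 57.75
position: [477.1, 71.3, 101.6]
ee_rot: [[0.973, -0.231, 0.001], [-0.231, -0.973, -0.001], [0.001, 0.0, -1.0]]
force: [-0.8, -3.2, 6.2]
width: 35.3
grasp_force: 30.0
```

```bash
python3 tq.py
```

```text
t 57.8 yaw -13.38 Mz [0.087 0.081] 0.084 eff6 [0.085 0.085] Ftool [-0.5  3.5 -7.5] p [477.15  71.33 101.58] w 35.5
```

Request:
step_arm([
  {"travel": [0,0,0],"twist": [0,0,1],"hand": 1},
  {"travel": [0,0,0],"twist": [0,0,1],"hand": 1},
  {"travel": [0,0,0],"twist": [0,0,0],"hand": 1},
  {"travel": [0,0,0],"twist": [0,0,0],"hand": -0.3},
  {"travel": [0,0,0],"twist": [0,0,0],"hand": -0.3},
  {"travel": [0,0,-0.022],"twist": [0,0,0],"hand": -0.3},
  {"travel": [0,0,-0.025],"twist": [0,0,0],"hand": -0.3},
  {"travel": [0,0,0],"twist": [0,0,-10],"hand": -0.3},
  {"travel": [0,0,0],"twist": [0,0,-10],"hand": -0.3},
  {"travel": [0,0,0],"twist": [0,0,-10],"hand": -0.3},
])

```text
time: 59.1
position: [476.6, 71.8, 147.9]
ee_rot: [[0.966, 0.258, -0.0], [0.258, -0.966, -0.0], [-0.0, 0.0, -1.0]]
force: [0.2, 0.4, -0.1]
width: 61.7
grasp_force: 0.0
```

```bash
python3 st.py 571.4 98.1 100.5
```

```text
t 59.1 p [476.62  71.8  147.91] yaw 14.96 j6 75.8 F [ 0.21  0.4  -0.06] Ftool [ 0.31 -0.34  0.06] M [ 0.022  0.028 -0.028] w 61.7 g 0.0 tilt [-0.0001 -0.0001]
tool shift mm [98.36 -0.94 47.4 ]
```

Request:
step_arm([
  {"travel": [0.0492,-0.0007,0],"twist": [0,0,0],"hand": -0.3},
  {"travel": [0.0492,-0.0007,0],"twist": [0,0,0],"hand": -0.3},
  {"travel": [0,0,0],"twist": [0,0,0],"hand": -0.3},
  {"travel": [0,0,0.0236],"twist": [0,0,0],"hand": -0.3},
  {"travel": [0,0,0.0236],"twist": [0,0,0],"hand": -0.3},
  {"travel": [0,0,0],"twist": [0,0,0],"hand": 0.1},
  {"travel": [0,0,0],"twist": [0,0,0],"hand": 0.2},
  {"travel": [0,0,0],"twist": [0,0,0],"hand": 1},
  {"travel": [0,0,0],"twist": [0,0,0],"hand": 1},
  {"travel": [0,0,0],"twist": [0,0,0],"hand": 1},
])

```text
time: 60.35
position: [571.8, 98.3, 101.7]
ee_rot: [[0.968, 0.253, 0.001], [0.253, -0.968, 0.0], [0.001, 0.0, -1.0]]
force: [-1.9, 3.7, 6.8]
width: 35.5
grasp_force: 30.0
```

Request:
step_arm([
  {"travel": [0,0,0],"twist": [0,0,1],"hand": 1},
  {"travel": [0,0,0],"twist": [0,0,1],"hand": 1},
  {"travel": [0,0,0],"twist": [0,0,0],"hand": 1},
  {"travel": [0,0,0],"twist": [0,0,0],"hand": 1},
  {"travel": [0,0,0],"twist": [0,0,0],"hand": 1},
  {"travel": [0,0,0],"twist": [0,0,0],"hand": 1},
  {"travel": [0,0,0],"twist": [0,0,0],"hand": 1},
  {"travel": [0,0,0],"twist": [0,0,0],"hand": 1},
  {"travel": [0,0,0],"twist": [0,0,0],"hand": 1},
  {"travel": [0,0,0],"twist": [0,0,0],"hand": 1},
])

```text
time: 61.6
position: [571.8, 98.3, 101.7]
ee_rot: [[0.976, 0.219, 0.001], [0.219, -0.976, 0.0], [0.001, 0.0, -1.0]]
force: [-1.9, 3.0, 6.1]
width: 35.5
grasp_force: 30.0
```

```bash
python3 tq.py
```

```text
t 61.65 yaw 12.66 Mz [0.099 0.122] 0.11 eff6 [0.107 0.107] Ftool [-1.  -3.4 -6.5] p [571.83  98.29 101.7 ] w 35.5
```

Request:
step_arm([
  {"travel": [0,0,0],"twist": [0,0,0],"hand": -0.3},
  {"travel": [0,0,0],"twist": [0,0,0],"hand": -0.3},
  {"travel": [0,0,-0.02],"twist": [0,0,0],"hand": -0.3},
  {"travel": [0,0,-0.04],"twist": [0,0,0],"hand": -0.3},
  {"travel": [0,0,-0.04],"twist": [0,0,0],"hand": -0.3},
  {"travel": [0,0,-0.02],"twist": [0,0,0],"hand": -0.3},
  {"travel": [0,0,0],"twist": [0,0,0],"hand": -0.3},
  {"travel": [0,0,0],"twist": [0,0,0],"hand": -0.3},
  {"travel": [0,0,0],"twist": [0,0,0],"hand": -0.3},
  {"travel": [0,0,0],"twist": [0,0,0],"hand": -0.3},
])

```text
time: 62.95
position: [571.4, 97.9, 219.9]
ee_rot: [[0.976, 0.219, -0.001], [0.219, -0.976, -0.0], [-0.001, -0.0, -1.0]]
force: [-0.8, -0.1, -0.1]
width: 61.8
grasp_force: 0.0
```

```bash
python3 -c "
from cell import *
print(sign_off())"
```

```text
the job is handed in; nothing more can be done
None
```

I tightened the lid crosswise (a, c, b, d) in two rounds and handed the job in at about 63 s; the readings suggest all four knobs are finger-snug and the lid is home, but sign-off gave no verdict and I did not measure lid height directly.

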